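# Open the plate carrier's gate and hold it for unloading

### The arm

A 6-joint arm with a two-finger parallel gripper is mounted at the origin on the work surface. World frame = base frame: x ahead of the robot, y to its left, z up, the work surface at z = 0. Lengths are in m, angles in rad, forces in N, time in s.
With the tool pointing down it reaches from about 0.425 to 0.95 m from the base axis. Payload 3.5 kg.
Tool frame: the origin (TCP) lies on the centre line of the jaws, within the pads' length; the fingertips stand 17 mm ahead of it and the grasp point (between the pads) lies 2 mm behind it; z points along the fingers, y is the line along which they close (so a half turn about z gives the same grasp; the last joint's range is limited). The gripper opens to 85 mm and grips with 20 to 120 N. Pads are 22 mm wide; open, the fingers measure 114 mm over their backs; the gripper's body (76 mm by 85 mm) begins 54 mm behind the grasp point. The pads swing forward as they close: fully open they stand 13 mm farther back than shut.
Start: joints at [-1.297, 0.286, 1.577, -0, 1.279, -0.15], TCP at [0.278, -0.615, 0.248] pointing down, gripper open.
Joint ranges: [-2.77, 2.77], [-0.9, 2.22], [0.21, 2.48], [-1.53, 4.67], [0.24, 2.81], [-2.84, 2.84]. Speed limits (rad/s): [2.79, 2.79, 3.14, 3.14, 3.14, 3.14].

### API

Orientations are given as a rotation vector (axis times angle).
In Python, from cell import * gives the robot as it stands. The module is installed in compiled form; this text tells all that it offers.
- The arm moves only by the tool arm_command, never from a script. Its argument "motion" is a list of rows, each a list of 7 numbers: the shift along the tool's x, y, z in m, then the turn, a rotation vector about the tool's x, y, z in degrees, then the finger opening in m, from 0 to 0.0854. In form: [[tx, ty, tz, wx, wy, wz, jaw], ...]. A call has exactly 8 rows; each row is the pose to reach, as a shift and turn from the pose commanded when the call began, along the tool's axes at that moment; what a row does not reach only later rows make up. A row lasts 1/8 s, in which the tool goes at most 62.5 mm and 10.7 degrees, less where a joint would pass 70% of its speed; a pose out of reach is approached as far as the arm can. A call with a gripper value outside its range is refused whole. The fingers move at their own pace and stop on an object; "grip_force" is the grip in N (left out, the last holds). Time passes only in rows, so rows that repeat a pose let the fingers close, or fill a call up. It gives the time, the measured TCP pose, the force, the opening and the grip force at its end, in the units of the state.
- get_state(): the state, without advancing time (a new reading comes with each control period).
- capture(name): name is "side" or "top" or "wrist"; returns a dict with "img" (400x640x3 uint8, red, green, blue), "fx", "fy", "cx", "cy" (pixels), "R" (3x3) and "t" (3): a world point X has camera coordinates R X + t; the wrist camera has in their place "mount" (4x4, takes a point from camera to tool coordinates, whose origin is the TCP and whose axes are the flange's). Camera axes: x right, y down, z forward; pixel columns grow to the right and rows downward; lengths in m; the calibration is good to about 2 mm. A picture is of the moment at which its call begins: read the wrist's pose just before it. There is no depth.
- hand_in(): hands the job in; it is judged then, once.
Trained networks look in a picture, given as the dict that the camera call returned (one of the last four; its "shot" number tells which), for a name from the list of things; names that differ only in an ending like _2 or _b are one class to them, and where a whole thing is asked for, a point or a joint stands for the part that bears it (a point fixed in the world has none). Each returns a list of dicts, best first, with "confidence" (0 to 1); they miss things now and then, are a little off and sometimes report something else, mostly with a low value. They report only what shows in the picture. A call takes as long as a camera call.
- find_in(query, picture): "bbox" ([left, top, width, height] as shares, 0 to 1, of the picture: columns of its width, rows of its height, round what is visible of it).
- outline_of(query, picture): "region" (400x640 bool, what is visible of it) and "bbox" ([left, top, width, height] as shares, 0 to 1, of the picture: columns of its width, rows of its height, round what is visible of it).
The state is a dict: "clock": time; "joint_positions": joint angles; "dq": joint speeds; "tau": joint torques, N m; "eef_pos": TCP position; "eef_rot": TCP orientation; "ft_force": force on the tool from outside, world axes, zero at the start; "torque": the same for the moment, N m; "width": finger opening in m; "finger_force": force on a finger pad.
Only numpy, scipy, OpenCV 4.12 (cv2) and the standard library are available. Lean on these libraries where they do the work, as an engineer would, in place of code of your own. Each camera call takes 0.05 s, during which the arm holds its last target. There are 200 camera calls.

### The job

The microplates are about to be slid out of the carrier onto the white slide plate in front of its gate. Press the slide plate's raised outer edge down past its spring clip so that it lies level in the tray; then squeeze the main catch so that the gate springs ajar, squeeze the safety catch to free it, and swing the gate past its check to a right angle or wider. Finish while still holding the gate wide open with the fingers, as its spring would pull it back; leave the other things on the bench where they are.

Things in the scene. Friction and masses are not known exactly. Their poses are not given: they have to be found in the camera images.
- dock: microplate carrier in a grey docking tray, one fixed piece, 256 x 172 mm in plan. Origin on the bench under the middle of the shut gate. x points from the gate into the carrier (the gate opens to -x), y along the shut gate towards its hinge. Carrier: aluminium box 156 mm wide from x = 2 to 116 mm, roof 96 mm high; tray with slide plate in front, x = -134 to -16 mm
- sill (a point): middle of the tray's sill, 12 mm high, just in front of the gate. Between it and the outer rim, also 12 mm high, lies the recess for the slide plate: 102 mm (dock x) by 139 mm (y), floor 4 mm above the bench
- clip_face (a point): spring clip in the middle of the tray's outer rim: a sprung steel roller bar, 12 mm diameter, 38 mm long, that juts about 4 mm into the recess. Pressed down there with about 7 to 10 N, the plate's edge pushes it back and drops past it. The point is at the rim's inner face, 12 mm above the bench
- plate_mid (a point): middle of the top face of the slide plate: loose white plate 101 x 136 x 8 mm, 160 g, in the recess; z normal to the face, x towards the gate. It starts tilted by about 0.1 rad, its edge away from the gate resting on the clip 10 mm too high, in the way of the gate. Seated level, this point is 12 mm above the bench, flush with the rim
- plate_edge (a point): where to press the slide plate: on its top face, 43 mm from plate_mid and 7.5 mm in from the middle of its raised outer edge. Seated it is 12 mm above the bench
- main_catch (a point): main squeeze catch, on the roof at the gate's free side. Two upright black tabs side by side along the dock's y, each 5 mm thick, 22 mm wide, top 132 mm above the bench, 34 mm over their outer faces; a thin rib between them, top 108 mm. The point lies midway between the tabs, 118 mm up. Squeezing frees the shut gate, which springs ajar to about 0.13 rad, where the safety catch holds it
- safety_catch (a point): safety squeeze catch, alike, 80 mm from the main catch towards the hinge; the point lies midway between its tabs, 118 mm up. In either catch each tab travels 8 mm inwards against about 3 to 5 N and springs back; from about 5 mm each its hooks let go. With the gate ajar, squeezing this catch frees it: it springs open to about 0.55 rad
- gate_handle (a point): gate handle near the gate's free edge: upright round steel bar, 12 mm diameter, 48 to 112 mm above the bench, its axis 34 mm in front of the gate's face (8 mm stems to the face at 55 and 94 mm height). The point is on the bar's axis, 92 mm up; x points from the bar to the gate. It swings about the hinge at radius 143 mm
- gate_hinge (a point): point on the gate's upright hinge axis, 92 mm above the bench; in the dock's frame at x = -3, y = 80 mm
- check_pin (a point): top of the door check's housing, 21 x 20 x 14 mm on the roof at the hinge corner, 110 mm above the bench: a spring plunger that the gate has to be pushed over between 0.85 and 1.3 rad (about 3 N at the handle)
- gate (a joint): gate angle, rad: 0 shut, growing as it swings out (clockwise from above), stop at 1.95. Gate: 150 mm wide, 6 mm thick, 17 to 116 mm above the bench. Its hinge spring (0.22 N m per rad) draws it to 0.55; let go beyond the check it swings back to about 1.3. At a right angle (1.57) or wider it must be held, with about 2 N at the handle
- tube_rack: white rack with small capped tubes, 56 x 150 x 50 mm, origin under its centre; bystander standing beside the carrier, on its hinge side
- tip_box: closed pipette-tip box, 84 x 120 x 88 mm, origin under its centre; bystander
- spare_microplate: white microplate lying on the bench, 86 x 128 x 14 mm, origin under its centre; bystander
- reagent_bottle: bottle, 72 mm diameter, 150 mm high, origin under its centre; bystander
- waste_beaker: open beaker, 84 mm diameter, 110 mm high, origin under its centre; bystander
- vortex_mixer: round vortex mixer, 124 mm diameter, 121 mm high, origin under its centre; bystander
- pipette: pipette lying on the bench along its x axis, 270 mm long, 27 mm high, origin at its underside 143 mm from the plunger end; bystander

How it is judged:
On the way, in this order (a step that is already met when the one before it is completed fails the run):
1. slide plate pressed level in the tray (angle between plate_mid's own z axis and vertical below 0.025 rad and height (world z) of plate_mid below 0.014 m), for 0.2 s.
2. main catch released: the gate stands ajar against the safety catch (value of joint gate between 0.08 and 0.22 rad), for 0.2 s.
3. safety catch released: the gate is free (value of joint gate above 0.35 rad), for 0.1 s.
4. gate swung past its check (value of joint gate above 1.32 rad), for 0.1 s.
At the end, for the whole second after the job is handed in: the gate is held still by the fingers at 1.5 rad (86 degrees) or wider, and the slide plate still lies level in the tray (within 0.025 rad, its middle no higher than 14 mm) (all of step 1 and value of joint gate above 1.5 rad and velocity of joint gate between -0.1 and 0.1 rad/s and contact force between the fingers and gate above 0.5 N); the arm keeps its last pose, push and grip.
It fails at once if a bystander was knocked or pushed by more than 30 mm (distance of any of tube_rack, tip_box, spare_microplate, reagent_bottle, waste_beaker, vortex_mixer, pipette from where it was at the start of the episode above 0.03 m).
It fails at once if a bystander was tipped over (angle between any of reagent_bottle, waste_beaker, tube_rack's own z axis and vertical above 0.4 rad).
It also fails if it takes over 70 s, if anything falls off the work surface, if the arm or the gripper's body presses on something with over 40 N, if the wrist force passes 120 N, or if a joint passes its speed limit or range.

## Working session

There is one attempt and no reset: what is moved stays moved. The work goes in short steps, Python scripts to look and compute and a tool call to move; the robot and the scene stay as the last step left them, time stands still between calls to the robot, and variables do not carry over. Pictures are saved under pics/ and viewed, at most 10 in all, crops included, and the job is handed in when it is done.

Besides the shell and the picture viewer there is one more tool, called by a JSON object that holds its "fn" and its "kwargs". arm_command: Moves the arm, as the interface text tells. Its arguments: {"type":"object","properties":{"motion":{"type":"array","items":{"type":"array","items":{"type":"number"}}},"grip_force":{"type":"number"}},"required":["motion"]}

```bash
mkdir -p pics; python3 - <<'E'
from cell import *
import cv2
s=get_state(); print({k:s[k] for k in('clock','eef_pos','eef_rot','width')})
for n in('top','side'):
    c=capture(n); cv2.imwrite(f'pics/{n}0.png',c['img'][:,:,::-1])
    print(n,c['fx'],c['cx'],c['cy'],c['R'],c['t'])
    for q in('dock','sill','clip_face','plate_mid','plate_edge','main_catch','safety_catch','gate_handle','check_pin','gate','gate_hinge','tube_rack','vortex_mixer'):
        try:
            r=find_in(q,c)
            print(q,[( [round((b['bbox'][0]+b['bbox'][2]/2)*640,1),round((b['bbox'][1]+b['bbox'][3]/2)*400,1),round(b['bbox'][2]*640),round(b['bbox'][3]*400)],round(b['confidence'],2)) for b in r[:2]])
        except Exception as e: print(q,e)
E
```

```text
{'clock': 0.0, 'eef_pos': array([ 0.27744628, -0.61469485,  0.24697701]), 'eef_rot': array([-3.06911108e+00, -6.60262284e-01,  2.23671142e-04]), 'width': 0.08578369497462573}
top 422.08949501091496 324.26888661695824 200.77167827914027 [[ 0.01632362 -0.99955596  0.02492853]
 [-0.98813653 -0.0199349  -0.15227867]
 [ 0.152708   -0.02214706 -0.98802317]] [0.02286568 0.61885107 1.24940374]
dock [([323.1, 208.8, 98, 81], 0.95)]
sill [([322.5, 207.1, 94, 78], 0.77)]
clip_face [([322.9, 208.0, 90, 80], 0.97)]
plate_mid [([342.0, 199.6, 44, 50], 0.97)]
plate_edge [([344.0, 198.8, 43, 46], 0.64)]
main_catch [([318.8, 262.9, 49, 41], 0.73), ([195.6, 257.7, 55, 40], 0.44)]
safety_catch [([324.2, 210.5, 95, 74], 0.79)]
gate_handle [([327.1, 206.9, 34, 60], 0.74)]
check_pin []
gate [([327.2, 206.6, 22, 53], 0.75), ([198.4, 176.7, 30, 29], 0.15)]
gate_hinge [([330.3, 209.0, 22, 55], 0.67)]
tube_rack [([320.5, 264.0, 49, 36], 0.56)]
vortex_mixer [([442.1, 176.1, 46, 43], 0.9)]
side 388.96464750216313 318.08618179389396 194.53313864750194 [[-0.96426131 -0.26464614  0.01274916]
 [-0.18699216  0.64565488 -0.74038079]
 [ 0.18770736 -0.71630454 -0.67206677]] [0.58944495 0.15674399 1.13628908]
dock [([320.1, 217.8, 65, 68], 0.75)]
sill [([321.4, 217.7, 70, 65], 0.58), ([320.3, 136.0, 36, 41], 0.36)]
clip_face [([320.6, 214.9, 65, 65], 0.76)]
plate_mid [([394.0, 155.3, 19, 21], 0.21)]
plate_edge [([319.2, 216.8, 63, 66], 0.59), ([326.1, 188.8, 3, 8], 0.58)]
main_catch [([319.9, 218.1, 64, 69], 0.56)]
safety_catch [([320.6, 217.0, 69, 64], 0.77)]
gate_handle [([324.5, 190.6, 60, 12], 0.88)]
check_pin [([320.7, 216.5, 63, 68], 0.79)]
gate [([323.4, 188.0, 57, 13], 0.6)]
gate_hinge [([322.8, 191.8, 56, 16], 0.9)]
tube_rack [([373.4, 223.4, 34, 45], 0.75)]
vortex_mixer [([320.8, 135.6, 34, 42], 0.8)]
```

```bash
python3 - <<'E'
import cv2
a=cv2.imread('pics/top0.png')[130:310,230:480]; cv2.imwrite('pics/topc.png',cv2.resize(a,(800,576),interpolation=cv2.INTER_CUBIC))
a=cv2.imread('pics/side0.png')[120:280,240:440]; cv2.imwrite('pics/sidec.png',cv2.resize(a,(750,600),interpolation=cv2.INTER_CUBIC))
E
```

```text
(no output)
```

View pics/topc.png

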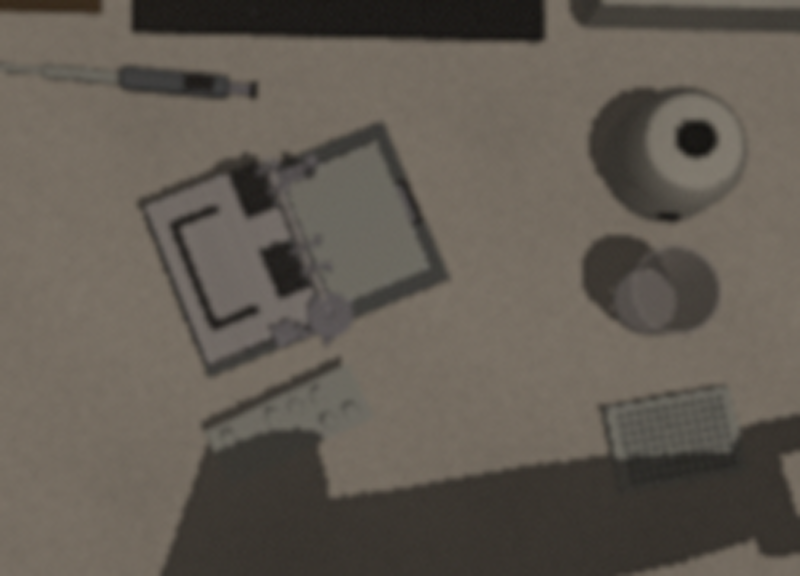

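View pics/sidec.png

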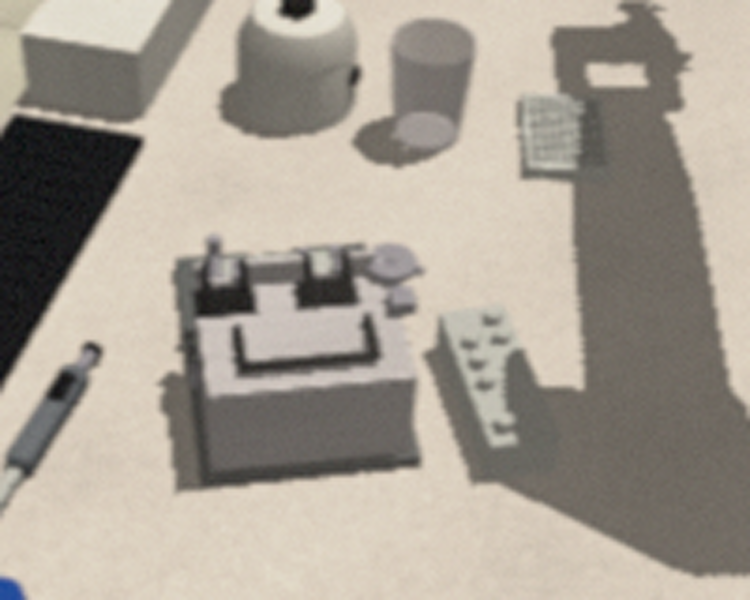

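The top view shows the dock with its outer tray corners at crop (380,125) and (447,277). The hinge cap is at (328,315), the check at (287,330), and the catches at (252,190) main and (287,270) safety. The side view agrees: the plate lies to the image right in the top view, with the tube rack on the hinge side.

```bash
cat > h.py <<'E'
import numpy as np, cv2
from scipy.spatial.transform import Rotation as R
from scipy.optimize import least_squares
P={'sill':(-.016,0,.012),'clip':(-.125,0,.012),'main':(0.02,-.04,.118),'safety':(.02,.04,.118),'hinge':(-.003,.08,.092)}
def dock2w(p,q):
    c,s=np.cos(p[2]),np.sin(p[2]); q=np.atleast_2d(q).astype(float)
    return np.c_[p[0]+c*q[:,0]-s*q[:,1],p[1]+s*q[:,0]+c*q[:,1],q[:,2]]
def proj(c,X):
    if 'mount' in c: 
        M=c['T']@c['mount']; X=(np.atleast_2d(X)-M[:3,3])@M[:3,:3]
    else: X=np.atleast_2d(X)@np.array(c['R']).T+c['t']
    return np.c_[c['fx']*X[:,0]/X[:,2]+c['cx'],c['fy']*X[:,1]/X[:,2]+c['cy']]
def T(s):
    M=np.eye(4);M[:3,:3]=R.from_rotvec(s['eef_rot']).as_matrix();M[:3,3]=s['eef_pos'];return M
def totool(s,tgt):  # world target -> tool shift
    return T(s)[:3,:3].T@(np.array(tgt)-s['eef_pos'])
E
python3 - <<'E'
from cell import *
from h import *
c=capture('top')
px=np.array([(380,125),(447,277),(140,203),(210,373)])/3.2+[230,130]
for back,idx in (((.116,.078,.096),4),(( .122,.086,.012),4)):
  D=np.array([(-.134,-.086,.012),(-.134,.086,.012),(back[0],-back[1],back[2]),(back[0],back[1],back[2])])
  r=least_squares(lambda p:(proj(c,dock2w(p,D))-px).ravel(),[.62,0,2.])
  print(r.x,r.fun.round(1))
  print(proj(c,dock2w(r.x,list(P.values())+[(-.03,-.063,.11)])).__sub__([230,130])*3.2)
  print(dock2w(r.x,list(P.values())).round(3))
s=get_state(); print(T(s)[:3,:3].round(3)); w=capture('wrist'); print(w['mount'].round(3),w['fx'])
E
```

```text
[0.59851975 0.04498508 1.98674194] [-0.1 -1.   0.6  0.8  0.7  2.2 -1.1 -2. ]
[[304.40854398 245.38064745]
 [405.70792483 203.3348354 ]
 [253.91768373 204.12972854]
 [288.05911325 284.94990268]
 [327.65833674 318.43173833]
 [294.63082365 162.18990386]]
[[ 0.605  0.03   0.012]
 [ 0.649 -0.069  0.012]
 [ 0.627  0.079  0.118]
 [ 0.554  0.047  0.118]
 [ 0.527  0.01   0.092]]
[0.60450371 0.04526305 1.95776943] [ 1.  -2.1  0.3  0.3  0.7  1.8 -1.9 -0.2]
[[304.40062498 239.79035035]
 [406.86504977 200.72252677]
 [254.70300693 196.58537437]
 [286.43634617 278.22283967]
 [325.14258824 312.94492947]
 [296.63292553 155.94297002]]
[[ 0.611  0.03   0.012]
 [ 0.652 -0.07   0.012]
 [ 0.634  0.079  0.118]
 [ 0.56   0.049  0.118]
 [ 0.532  0.012  0.092]]
[[ 0.912  0.411 -0.   ]
 [ 0.411 -0.912  0.   ]
 [ 0.    -0.    -1.   ]]
[[ 0.    -0.947 -0.32   0.083]
 [ 1.     0.     0.    -0.   ]
 [ 0.    -0.32   0.947 -0.126]
 [ 0.     0.     0.     1.   ]] 337.807825040959
```

{"fn": "arm_command", "kwargs": {"motion": [[0.05,-0.04,-0.03,0,0,-10,0.06],[0.1,-0.077,-0.07,0,0,-20,0.06],[0.147,-0.114,-0.07,0,0,-30,0.06],[0.194,-0.15,-0.07,0,0,-40,0.06],[0.241,-0.187,-0.07,0,0,-50,0.06],[0.288,-0.224,-0.07,0,0,-60,0.06],[0.335,-0.26,-0.07,0,0,-70,0.06],[0.382,-0.297,-0.07,0,0,-80,0.06]]}}

```text
clock: 2.5
eef_pos: [0.5043, -0.1856, 0.3187]
eef_rot: [1.92, 2.485, 0.0]
ft_force: [0.4, -0.8, 0.3]
width: 0.0604
finger_force: 0.0
```

```bash
python3 - <<'E'
from cell import *
from h import *
s=get_state(); print(s['clock'],s['eef_pos'],s['joint_positions'].round(2) if hasattr(s['joint_positions'],'round') else s['joint_positions']); print(T(s)[:3,:3].round(3)); print(totool(s,[.612,.017,.32]))
E
```

```text
2.5 [ 0.50432843 -0.18555055  0.31871344] [-0.54 -0.07  1.83  0.    1.37 -0.8 ]
[[-0.252  0.968  0.001]
 [ 0.968  0.252 -0.001]
 [-0.001  0.001 -1.   ]]
[ 0.16885922  0.15526252 -0.00128776]
```

{"fn": "arm_command", "kwargs": {"motion": [[0.03,0.028,0,0,0,-4,0.06],[0.07,0.065,0,0,0,-8.5,0.06],[0.11,0.102,0,0,0,-8.5,0.06],[0.15,0.138,0,0,0,-8.5,0.06],[0.169,0.155,0,0,0,-8.5,0.06],[0.169,0.155,0,0,0,-8.5,0.06],[0.169,0.155,0,0,0,-8.5,0.06],[0.169,0.155,0,0,0,-8.5,0.06]]}}

```text
clock: 3.5
eef_pos: [0.6119, 0.0134, 0.3184]
eef_rot: [1.741, 2.615, -0.0]
ft_force: [0.9, -0.1, -0.7]
width: 0.06
finger_force: 0.0
```

```bash
python3 - <<'E'
from cell import *
from h import *
s=get_state(); print(s['clock'],s['eef_pos'],s['eef_rot'])
c=capture('wrist'); c['T']=T(s); cv2.imwrite('pics/w1.png',c['img'][:,:,::-1]); np.savez('w1.npz',T=c['T'],mount=c['mount'],fx=c['fx'],fy=c['fy'],cx=c['cx'],cy=c['cy'])
p=[.601,.045,1.975]
print(proj(c,dock2w(p,list(P.values()))).round(0))
for q in('clip_face','plate_mid','plate_edge','main_catch','safety_catch','gate_handle','check_pin','gate'):
    r=find_in(q,c)
    print(q,[([round((b['bbox'][0]+b['bbox'][2]/2)*640,1),round((b['bbox'][1]+b['bbox'][3]/2)*400,1),round(b['bbox'][2]*640),round(b['bbox'][3]*400)],round(b['confidence'],2)) for b in r[:2]])
E
```

```text
3.5 [0.61185347 0.01344236 0.31844785] [ 1.74082937e+00  2.61498125e+00 -3.23739407e-04]
[[315. 136.]
 [316. 216.]
 [358. 115.]
 [273. 116.]
 [239. 136.]]
clip_face [([178.9, 69.3, 86, 138], 0.73), ([307.8, 116.0, 184, 218], 0.61)]
plate_mid [([314.9, 179.5, 108, 76], 0.94)]
plate_edge []
main_catch [([307.0, 115.1, 191, 215], 0.9)]
safety_catch [([307.4, 115.7, 194, 216], 0.7), ([177.4, 386.8, 28, 23], 0.17)]
gate_handle [([305.0, 150.5, 180, 62], 0.56), ([306.3, 116.2, 187, 217], 0.17)]
check_pin [([304.1, 115.7, 187, 215], 0.84), ([302.0, 151.6, 180, 65], 0.6)]
gate [([304.1, 150.8, 183, 63], 0.97)]
```

View pics/w1.png

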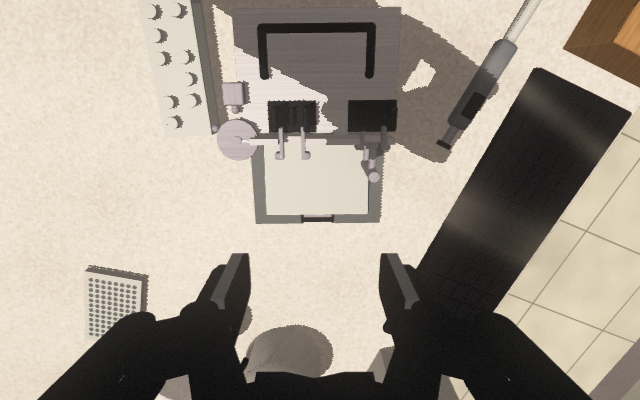

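The wrist view shows the gate line at row ~140, the clip at (318,218), and tray corners at (257,222) and (379,221). The black catch blocks are at (292,115) safety and (372,115) main, the handle's top is near (373,177), and the hinge cap is at (238,139). I'll enlarge it to get precise points.

```bash
python3 - <<'E'
import cv2
a=cv2.imread('pics/w1.png')[85:235,215:415]; cv2.imwrite('pics/w1c.png',cv2.resize(a,(800,600),interpolation=cv2.INTER_CUBIC))
E
```

```text
(no output)
```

View pics/w1c.png

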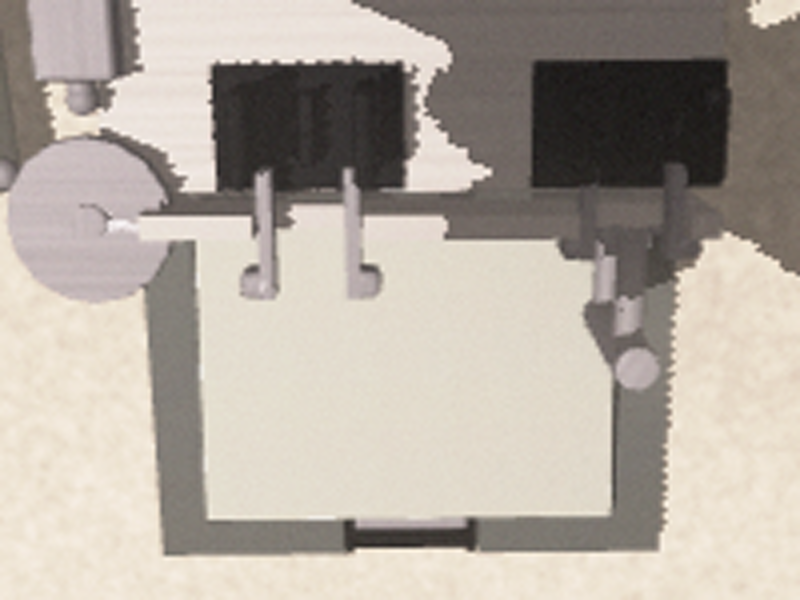

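```bash
python3 - <<'E'
from h import *
z=np.load('w1.npz'); c={k:z[k] for k in z}
L={'c+':((164,553),(-.134,.086,.012)),'c-':((660,548),(-.134,-.086,.012)),'clip':((411,520),(-.125,0,.012)),'handle':((637,369),(-.040,-.058,.112)),'hinge':((88,220),(-.003,.08,.118))}
px=np.array([v[0] for v in L.values()])/4+[215,85]; D=np.array([v[1] for v in L.values()])
r=least_squares(lambda p:(proj(c,dock2w(p,D))-px).ravel(),[.6,.045,1.975],loss='soft_l1'); p=r.x
print(p,(proj(c,dock2w(p,D))-px).round(1))
print('handle px if x=-.04..',[((proj(c,dock2w(p,(x,-.058,.112)))-[215,85])*4).round() for x in(-.037,-.043)])
# back-project helper: px at dock z
def bp(u,zz):
    u=np.array(u)/4+[215,85]; return least_squares(lambda q:(proj(c,dock2w(p,(q[0],q[1],zz)))-u).ravel(),[0,0]).x.round(4)
for n,u in {'sTL':(213,63),'sBR':(405,190),'mTL':(533,60),'mBR':(727,187)}.items(): print(n,[bp(u,zz) for zz in (.1,.118,.132)])
print('plate edge corners z.022',bp((206,520),.022),bp((613,515),.022),'handle',bp((637,369),.112),'check',bp((68,55),.11))
E
```

```text
[0.60458878 0.04558048 1.96692035] [[-0.2 -0.9]
 [-0.4  0.4]
 [-0.   1.4]
 [ 1.7 -1.4]
 [-0.4  0.5]]
handle px if x=-.04.. [array([[644., 352.]]), array([[643., 375.]])]
sTL [array([0.0332, 0.0501]), array([0.0341, 0.0477]), array([0.0348, 0.0459])]
sBR [array([0.0022, 0.0028]), array([0.0047, 0.003 ]), array([0.0067, 0.0031])]
mTL [array([ 0.0339, -0.0285]), array([ 0.0348, -0.0268]), array([ 0.0354, -0.0254])]
mBR [array([ 0.003 , -0.0786]), array([ 0.0054, -0.0743]), array([ 0.0074, -0.0709])]
plate edge corners z.022 [-0.119   0.0691] [-0.1172 -0.0678] handle [-0.0414 -0.0564] check [0.0355 0.0832]
```

{"fn": "arm_command", "kwargs": {"motion": [[-0.045,0.006,0.02,0,0,0,0.0],[-0.0735,0.006,0.065,0,0,0,0.0],[-0.0735,0.006,0.125,0,0,0,0.0],[-0.0735,0.006,0.185,0,0,0,0.0],[-0.0735,0.006,0.235,0,0,0,0.0],[-0.0735,0.006,0.258,0,0,0,0.0],[-0.0735,0.006,0.263,0,0,0,0.0],[-0.0735,0.006,0.263,0,0,0,0.0]]}}

```text
clock: 4.95
eef_pos: [0.6468, -0.051, 0.0561]
eef_rot: [1.738, 2.616, 0.001]
ft_force: [0.5, 0.3, 0.1]
width: 0.0001
finger_force: 0.0
```

```bash
cat >> h.py <<'E'
p0=[.6046,.0456,1.967]
def dk(s):
    a=p0[2];d=np.array(s['eef_pos'])-[p0[0],p0[1],0]
    return np.round([np.cos(a)*d[0]+np.sin(a)*d[1],-np.sin(a)*d[0]+np.cos(a)*d[1],d[2]],4)
E
python3 - <<'E'
from cell import *
from h import *
s=get_state(); print(s['clock'],dk(s),s['ft_force'],s['width'])
c=capture('wrist'); cv2.imwrite('pics/w2.png',c['img'][:,:,::-1])
E
```

```text
4.95 [-0.1054 -0.0017  0.0561] [0.48656755 0.2990414  0.13358944] 0.00011180721803123354
```

View pics/w2.png

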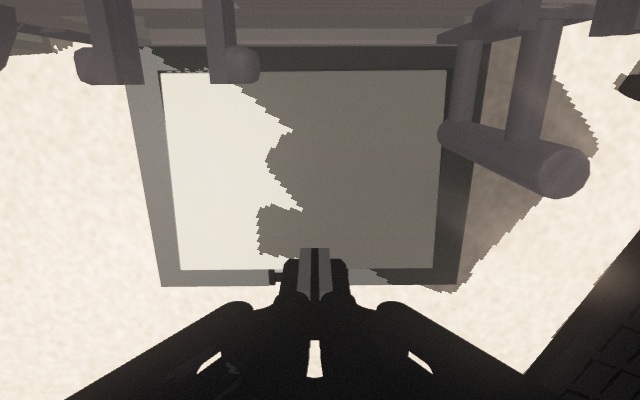

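The closed fingertips are at (315,255), centred over the plate just inside the clip at row ~278. I'll press from here.

{"fn": "arm_command", "kwargs": {"motion": [[0,0,0.012,0,0,0,0.0],[0,0,0.018,0,0,0,0.0],[0,0,0.021,0,0,0,0.0],[0,0,0.024,0,0,0,0.0],[0,0,0.026,0,0,0,0.0],[0,0,0.028,0,0,0,0.0],[0,0,0.028,0,0,0,0.0],[0,0,0.028,0,0,0,0.0]]}}

```text
clock: 6.0
eef_pos: [0.646, -0.051, 0.0291]
eef_rot: [-1.738, -2.615, 0.002]
ft_force: [-5.2, 0.9, 8.8]
width: 0.0004
finger_force: 4.8
```

{"fn": "arm_command", "kwargs": {"motion": [[0,0,0.002,0,0,0,0.0],[0,0,0.003,0,0,0,0.0],[0,0,0.003,0,0,0,0.0],[0,0,0.003,0,0,0,0.0],[0,0,0.003,0,0,0,0.0],[0,0,0.003,0,0,0,0.0],[0,0,0.003,0,0,0,0.0],[0,0,0.003,0,0,0,0.0]]}}

```text
clock: 7.0
eef_pos: [0.6461, -0.051, 0.029]
eef_rot: [-1.736, -2.614, 0.003]
ft_force: [-11.5, 2.1, 22.8]
width: 0.0002
finger_force: 11.1
```

{"fn": "arm_command", "kwargs": {"motion": [[0,0,-0.05,0,0,0,0.0],[0,0,-0.11,0,0,0,0.02],[0.02,0.01,-0.155,0,0,0,0.05],[0.07,0.03,-0.165,0,0,0,0.05],[0.115,0.05,-0.165,0,0,0,0.05],[0.1235,0.052,-0.165,0,0,0,0.05],[0.1235,0.052,-0.165,0,0,0,0.05],[0.1235,0.052,-0.165,0,0,0,0.05]]}}

```text
clock: 8.0
eef_pos: [0.6463, 0.0818, 0.1889]
eef_rot: [-1.741, -2.615, 0.001]
ft_force: [-0.7, 0.2, 0.9]
width: 0.0496
finger_force: 0.0
```

```bash
python3 - <<'E'
from cell import *
from h import *
s=get_state(); print(s['clock'],dk(s),s['eef_rot'],s['ft_force'],s['width'])
c=capture('wrist'); c['T']=T(s); cv2.imwrite('pics/w3.png',c['img'][:,:,::-1])
np.savez('w3.npz',T=c['T'],mount=c['mount'],fx=c['fx'],fy=c['fy'],cx=c['cx'],cy=c['cy'])
for n,q in {'main tabs top':[(.018+dx,-.0535+dy,.132) for dx in(-.011,.011) for dy in(-.017,.017)],'saf':[(.007,.0265+dy,.132) for dy in(-.017,.017)],'plate':[(-.0235,.068,.012),(-.0235,-.068,.012),(-.124,.068,.012),(-.124,-.068,.012)]}.items(): print(n,proj(c,dock2w(p0,q)).round(0).tolist())
E
```

```text
8.0 [ 0.0173 -0.0524  0.1889] [-1.74054150e+00 -2.61508191e+00  1.16501697e-03] [-0.69276197  0.16112707  0.87942536] 0.04960800547456441
main tabs top [[343.0, 246.0], [287.0, 246.0], [344.0, 212.0], [286.0, 212.0]]
saf [[210.0, 246.0], [154.0, 246.0]]
plate [[189.0, 217.0], [330.0, 217.0], [200.0, 305.0], [328.0, 305.0]]
```

View pics/w3.png

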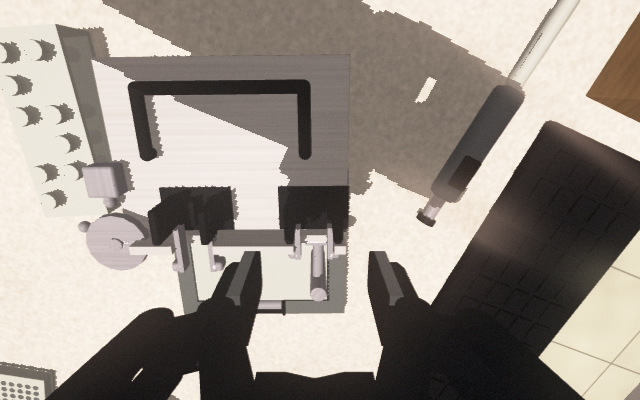

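{"fn": "arm_command", "kwargs": {"motion": [[0,0,0.03,0,0,0,0.05],[0,0,0.055,0,0,0,0.05],[0,0,0.065,0,0,0,0.05],[0,0,0.065,0,0,0,0.035],[0,0,0.065,0,0,0,0.03],[0,0,0.065,0,0,0,0.025],[0,0,0.065,0,0,0,0.02],[0,0,0.065,0,0,0,0.02]], "grip_force": 30}}

```text
clock: 9.05
eef_pos: [0.6466, 0.0828, 0.1251]
eef_rot: [1.738, 2.616, -0.0]
ft_force: [-0.2, -3.1, -1.2]
width: 0.02
finger_force: 5.1
```

{"fn": "arm_command", "kwargs": {"motion": [[0,0,0,0,0,0,0.02],[0,0,0,0,0,0,0.05],[0,0,0,0,0,0,0.05],[0,0,-0.05,0,0,0,0.05],[0,-0.02,-0.065,0,0,0,0.05],[0,-0.06,-0.065,0,0,0,0.05],[0,-0.08,-0.065,0,0,0,0.05],[0,-0.08,-0.065,0,0,0,0.05]]}}

```text
clock: 10.05
eef_pos: [0.5721, 0.0525, 0.19]
eef_rot: [1.74, 2.615, 0.003]
ft_force: [0.8, 0.2, -0.1]
width: 0.0499
finger_force: 0.0
```

```bash
python3 - <<'E'
from cell import *
from h import *
s=get_state(); print(s['clock'],dk(s),s['eef_rot'],s['ft_force'],s['width'])
c=capture('wrist'); cv2.imwrite('pics/w4.png',c['img'][:,:,::-1])
E
```

```text
10.05 [0.0188 0.0273 0.19  ] [1.73963621e+00 2.61523366e+00 2.60051235e-03] [ 0.76723478  0.21163223 -0.0938857 ] 0.04994474003839361
```

View pics/w4.png

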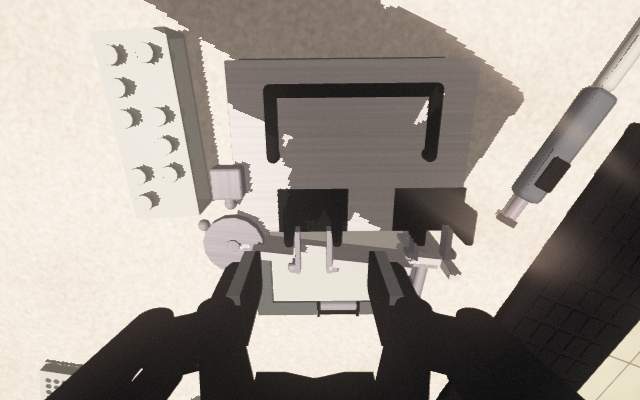

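The gate now stands ajar: it slopes down to the right, with the handle at (420,275). The safety catch (279–348) is centred between the fingers, and the plate lies flush.

{"fn": "arm_command", "kwargs": {"motion": [[0,0,0.03,0,0,0,0.05],[0,0,0.055,0,0,0,0.05],[0,0,0.065,0,0,0,0.05],[0,0,0.065,0,0,0,0.035],[0,0,0.065,0,0,0,0.03],[0,0,0.065,0,0,0,0.025],[0,0,0.065,0,0,0,0.02],[0,0,0.065,0,0,0,0.02]]}}

```text
clock: 11.1
eef_pos: [0.5726, 0.0524, 0.1249]
eef_rot: [-1.739, -2.616, -0.001]
ft_force: [-3.0, 1.4, 0.1]
width: 0.02
finger_force: 5.2
```

{"fn": "arm_command", "kwargs": {"motion": [[0,0,0,0,0,0,0.02],[0,0,0,0,0,0,0.02],[0,0,0,0,0,0,0.05],[0,0,-0.02,0,0,0,0.05],[0,0,-0.065,0,0,0,0.05],[0,0,-0.085,0,0,0,0.06],[0,0,-0.085,0,0,0,0.06],[0,0,-0.085,0,0,0,0.06]]}}

```text
clock: 12.1
eef_pos: [0.5719, 0.0521, 0.208]
eef_rot: [-1.738, -2.615, 0.001]
ft_force: [0.3, 0.2, -0.0]
width: 0.0604
finger_force: 0.0
```

```bash
python3 - <<'E'
from cell import *
from h import *
s=get_state(); print(s['clock'],dk(s),s['eef_rot'],s['ft_force'],s['width'])
c=capture('wrist'); c['T']=T(s); cv2.imwrite('pics/w5.png',c['img'][:,:,::-1])
np.savez('w5.npz',T=c['T'],mount=c['mount'],fx=c['fx'],fy=c['fy'],cx=c['cx'],cy=c['cy'])
r=np.array([-.037,-.138])
for a in(.45,.5,.55,.6,1.2,1.57):
    h=np.array([-.003,.08])+[r[0]*np.cos(a)+r[1]*np.sin(a),-r[0]*np.sin(a)+r[1]*np.cos(a)]
    print(a,h.round(4),proj(c,dock2w(p0,(*h,.112))).round(0), dock2w(p0,(*h,.1)).round(3))
E
```

```text
12.1 [0.0186 0.0277 0.208 ] [-1.73829227e+00 -2.61508234e+00  1.49777194e-03] [ 0.26695484  0.22393942 -0.04708217] 0.06036092741682393
0.45 [-0.0963 -0.0282] [[382. 340.]] [[ 0.668 -0.032  0.1  ]]
0.5 [-0.1016 -0.0234] [[376. 345.]] [[ 0.665 -0.039  0.1  ]]
0.55 [-0.1067 -0.0183] [[369. 350.]] [[ 0.663 -0.046  0.1  ]]
0.6 [-0.1115 -0.013 ] [[363. 355.]] [[ 0.66  -0.052  0.1  ]]
1.2 [-0.145   0.0645] [[270. 386.]] [[ 0.601 -0.113  0.1  ]]
1.57 [-0.141   0.1169] [[209. 382.]] [[ 0.551 -0.13   0.1  ]]
```

View pics/w5.png

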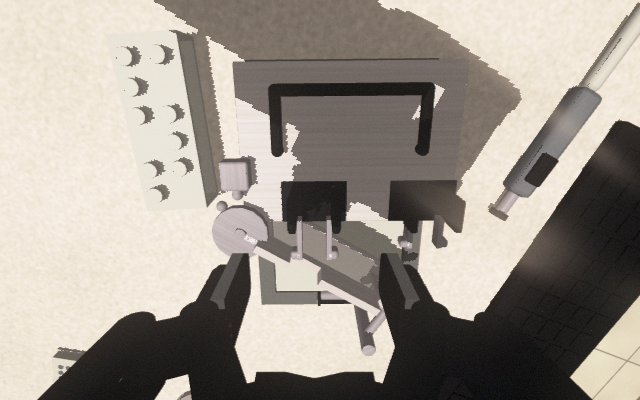

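The gate stands at 0.55 rad: the handle top at (369,350) matches the prediction for that angle exactly.

{"fn": "arm_command", "kwargs": {"motion": [[-0.04,0.015,0.0,0,0,10,0.06],[-0.085,0.031,0.0,0,0,20,0.06],[-0.1253,0.046,0.01,0,0,30,0.06],[-0.1253,0.046,0.035,0,0,31.5,0.06],[-0.1253,0.046,0.08,0,0,31.5,0.06],[-0.1253,0.046,0.11,0,0,31.5,0.05],[-0.1253,0.046,0.11,0,0,31.5,0.03],[-0.1253,0.046,0.11,0,0,31.5,0.018]]}}

```text
clock: 13.15
eef_pos: [0.6638, -0.0456, 0.0997]
eef_rot: [2.384, 2.046, 0.0]
ft_force: [0.9, 0.1, 0.4]
width: 0.0182
finger_force: 0.0
```

{"fn": "arm_command", "kwargs": {"motion": [[0,0,0,0,0,0,0.008],[0,0,0,0,0,0,0.004],[0,0,0,0,0,0,0.004],[0,0,0,0,0,0,0.004],[0,0,0,0,0,0,0.004],[0,0,0,0,0,0,0.004],[0,0,0,0,0,0,0.004],[0,0,0,0,0,0,0.004]], "grip_force": 40}}

```text
clock: 14.15
eef_pos: [0.6618, -0.0444, 0.1001]
eef_rot: [-2.38, -2.043, 0.004]
ft_force: [-5.5, 2.5, -0.6]
width: 0.0104
finger_force: 39.0
```

```bash
python3 - <<'E'
from cell import *
from h import *
s=get_state(); print(s['clock'],dk(s),s['eef_rot'],s['ft_force'],s['width'],s['joint_positions'])
h0=np.array([-.003,.08]); b=dk(s)[:2]-h0; print('radius',np.hypot(*b),'angle',(np.arctan2(-.138,-.037)-np.arctan2(b[1],b[0])))
M=T(s)[:3,:3]
def rot(a): return np.array([[np.cos(a),np.sin(a)],[-np.sin(a),np.cos(a)]])
for d in np.arange(.1,1.251,.1):   # shift of bar for extra gate angle d, tool axes
    q=np.r_[h0+rot(d)@b,s['eef_pos'][2]]
    w=dock2w(p0,q)[0]; print(round(d,2),round(np.degrees(d),1),totool(s,w).round(4),w.round(3))
E
```

```text
14.15 [-0.1051 -0.018   0.1001] [-2.38010953 -2.04342391  0.003764  ] [-5.54096975  2.49521468 -0.55253793] 0.010353216575373296 [-2.20005254e-01  4.12181026e-01  1.70236557e+00  9.88853127e-04
  1.03219425e+00 -6.85828492e-02]
radius 0.1415217651105299 angle 0.5439300910315876
0.1 5.7 [-0.0135 -0.0043  0.    ] [ 0.655 -0.057  0.1  ]
0.2 11.5 [-0.0265 -0.0099  0.    ] [ 0.648 -0.069  0.1  ]
0.3 17.2 [-0.0388 -0.0168  0.    ] [ 0.639 -0.08   0.1  ]
0.4 22.9 [-0.0505 -0.0249  0.0001] [ 0.63  -0.091  0.1  ]
0.5 28.6 [-0.0612 -0.0341  0.0001] [ 0.619 -0.1    0.1  ]
0.6 34.4 [-0.071  -0.0443  0.0001] [ 0.607 -0.108  0.1  ]
0.7 40.1 [-0.0797 -0.0555  0.0002] [ 0.595 -0.115  0.1  ]
0.8 45.8 [-0.0872 -0.0674  0.0002] [ 0.582 -0.12   0.1  ]
0.9 51.6 [-0.0936 -0.0801  0.0003] [ 0.568 -0.125  0.1  ]
1.0 57.3 [-0.0986 -0.0933  0.0004] [ 0.555 -0.128  0.1  ]
1.1 63.0 [-0.1023 -0.107   0.0004] [ 0.541 -0.129  0.1  ]
1.2 68.8 [-0.1046 -0.1209  0.0005] [ 0.526 -0.129  0.1  ]
```

{"fn": "arm_command", "kwargs": {"motion": [[-0.0068,-0.002,0,0,0,2.9,0.004],[-0.0135,-0.0043,0,0,0,5.7,0.004],[-0.0265,-0.0099,0,0,0,11.5,0.004],[-0.0388,-0.0168,0,0,0,17.2,0.004],[-0.0505,-0.0249,0,0,0,22.9,0.004],[-0.0612,-0.0341,0,0,0,28.6,0.004],[-0.071,-0.0443,0,0,0,34.4,0.004],[-0.071,-0.0443,0,0,0,34.4,0.004]]}}

```text
clock: 15.15
eef_pos: [0.6087, -0.1094, 0.1001]
eef_rot: [2.882, 1.25, 0.001]
ft_force: [0.2, 0.7, -5.5]
width: 0.0106
finger_force: 39.1
```

{"fn": "arm_command", "kwargs": {"motion": [[-0.0068,-0.002,0,0,0,2.9,0.004],[-0.0135,-0.0043,0,0,0,5.7,0.004],[-0.0265,-0.0099,0,0,0,11.5,0.004],[-0.0388,-0.0168,0,0,0,17.2,0.004],[-0.0505,-0.0249,0,0,0,22.9,0.004],[-0.0612,-0.0341,0,0,0,28.6,0.004],[-0.0645,-0.037,0,0,0,30.5,0.004],[-0.0645,-0.037,0,0,0,30.5,0.004]]}}

```text
clock: 16.15
eef_pos: [0.5389, -0.1328, 0.1002]
eef_rot: [3.104, 0.451, 0.004]
ft_force: [2.1, -7.1, -7.0]
width: 0.0111
finger_force: 39.3
```

```bash
python3 - <<'E'
from cell import *
from h import *
s=get_state(); print(s['clock'],dk(s),s['ft_force'],s['width'],s['finger_force'])
b=dk(s)[:2]-np.array([-.003,.08]); print('radius',np.hypot(*b),'angle',(np.arctan2(-.138,-.037)-np.arctan2(b[1],b[0]))%6.283)
c=capture('wrist'); a=c['img'][:,:,::-1]; d=capture('top')['img'][130:310,230:480,::-1]
cv2.imwrite('pics/w6.png',np.vstack([cv2.resize(a,(480,300)),cv2.resize(d,(480,300),interpolation=cv2.INTER_CUBIC)]))
E
```

```text
16.15 [-0.1392  0.1295  0.1002] [ 2.10666073 -7.08737982 -7.0415074 ] 0.011050750614961259 39.33573603630066
radius 0.14491614816851847 angle 1.6572501964601392
```

View pics/w6.png

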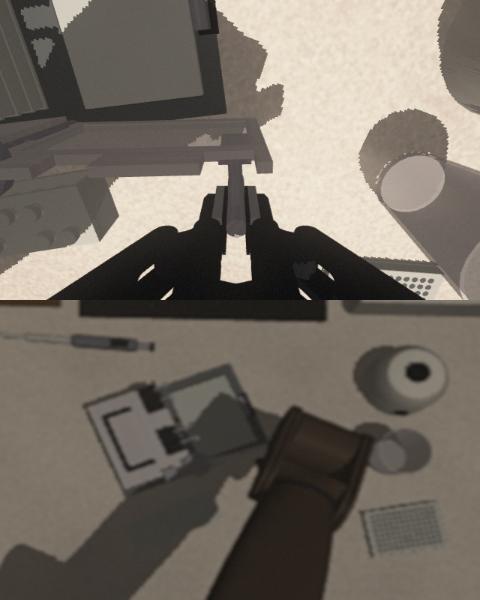

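The wrist view shows the gate held at about 1.66 rad, with the handle between the pads at (237,200). The plate lies level in the tray and nothing else has moved. I'll let it settle, then hand it in.

{"fn": "arm_command", "kwargs": {"motion": [[0,0,0,0,0,0,0.004],[0,0,0,0,0,0,0.004],[0,0,0,0,0,0,0.004],[0,0,0,0,0,0,0.004],[0,0,0,0,0,0,0.004],[0,0,0,0,0,0,0.004],[0,0,0,0,0,0,0.004],[0,0,0,0,0,0,0.004]]}}

```text
clock: 17.25
eef_pos: [0.5392, -0.1328, 0.1002]
eef_rot: [3.103, 0.452, 0.004]
ft_force: [1.5, -6.7, -6.8]
width: 0.0107
finger_force: 39.4
```

```bash
python3 -c "
from cell import *
print(hand_in())"
```

```text
the job is handed in; nothing more can be done
None
```

I pressed the slide plate level, released both catches, and handed the job in at 17.25 s with the gripper holding the gate open at about 1.66 rad; no verdict came back.

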